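Open the pack tray and close up the battery module

TASK

Pull the battery-pack tray out of its housing by its handle, all the way to its stop. Then slide the loose cell module sideways across the tray floor towards the fixed module until the white spacer strip is sandwiched snugly between the two, modules square and side by side. Leave the tray fully out, the module and the spacer standing on the tray floor, and the other things on the bench where they are.

Things in the scene. Friction and masses are not known exactly. Their poses are not given: they have to be found in the camera images.
- cabinet: Low grey tray housing fixed to the bench, clear plastic cover, 225 (x) x 246 (y) x 68 mm high, open at the front. Origin: middle of the lower edge of its front face, on the bench. Its x axis points from the front into the housing (away from the robot, yaw up to about 15 degrees), y to its left, z up. The tray slides out along its -x.
- tray (a joint): How far the aluminium tray is out, in m: 0 shut, 0.13 at its stop; starts at 0 to 0.008. It slides with about 2.5 N of friction plus light damping (6 N per m/s), has no spring and stays where it is left.
- tray_panel (a point): Middle of the top edge of the tray's front panel, on its outer face, 60 mm above the bench; panel 12 mm thick, 242 wide. It moves with the tray; axes as the cabinet's. Behind the panel the tray is 210 mm wide inside (y -105 to +105 from this point) and 181 long; its floor is 17 mm and its side walls' tops 38 mm above the bench.
- tray_handle (a point): Centre of the tray's straight round handle bar: 12 mm thick, 110 long along the cabinet's y, axis 46 mm above the bench and 50 mm out from the front panel: 44 mm clear between bar and panel, open from above. Two 10 mm posts, 52 mm either side of the centre, join it to the panel. It moves with the tray; axes as the cabinet's.
- fixed_module (a point): The fixed cell module, strapped to the tray at its left (+y) wall: 2 x 2 lying round cells between black end holders, 68 (x) x 38 (y) x 38 mm high (43 with its straps). The point is the centre of its underside, on the tray floor, 62 mm behind the outer face of the tray's front panel. It moves with the tray; axes as the cabinet's.
- module: Loose cell module: same shape, no straps, 68 (x) x 38 (y) x 38 mm high, about 0.24 kg, on the tray floor to the right (-y) of the spacer, 20 to 60 mm from it, turned up to 7 degrees. Origin: centre of its underside; x along its length. At least 55 mm free between it and the tray's right wall. Against the spacer, its origin is 48 mm to the -y side of the fixed module's.
- spacer: White plastic spacer strip standing loose on edge on the tray floor, 64 (x) x 10 (y) x 28 mm high, 30 g, next to the right-hand face of the fixed module, 1 to 7 mm off it at the start. Origin: centre of its underside; x along its length, y through its thickness.
- cell_bin: Open blue parts bin, 160 x 110 x 70 mm, on the bench to the left. Origin: centre of its underside. Leave alone.
- multimeter: Black multimeter lying on the bench to the right, 160 x 75 x 34 mm. Origin: centre of its underside. Leave alone.
- jar: Amber glass jar with a steel lid, 64 mm across, 85 high, on the bench to the right. Origin: centre of its underside. Leave alone.
- screwdriver: Screwdriver lying on the bench to the left. Origin: underside, near its middle. Leave alone.

How it is judged:
On the way, in this order (a step that is already met when the one before it is completed fails the run):
1. the tray is pulled out to its stop (at least 122 of 130 mm) (value of joint tray above 0.122 m), for 0.2 s.
2. the loose module stands closed up against the spacer and the fixed module, the tray still out (value of joint tray above 0.122 m and y of module in the frame of fixed_module between -0.0515 and -0.0455 m and x of module in the frame of fixed_module between -0.025 and 0.025 m and angle between the x axis of module and the x axis of fixed_module, either way round below 0.06 rad and angle between each of module, spacer's own z axis and vertical below 0.06 rad and z of each of module, spacer in the frame of fixed_module below 0.004 m and x of spacer in the frame of fixed_module between -0.025 and 0.025 m and y of spacer in the frame of fixed_module between -0.029 and -0.021 m), for 0.2 s.
At the end, for the whole second after the job is handed in: Tray out at least 122 mm. Both loose things upright on its floor, at rest (0.06 rad): module parallel to the fixed one (0.06 rad), centre 45.5-51.5 mm to its -y side (48 = one spacer between); spacer between them, centre 21-29 mm from the fixed one; lengthwise both within 25 mm of it (all of step 2 and linear speed of each of module, spacer below 0.01 m/s); the robot touches nothing.
It fails at once if the blue parts bin is shifted by more than 30 mm (distance of cell_bin from where it was at the start of the episode above 0.03 m).
It fails at once if the multimeter is shifted by more than 30 mm (distance of multimeter from where it was at the start of the episode above 0.03 m).
It fails at once if the jar is shifted by more than 30 mm (distance of jar from where it was at the start of the episode above 0.03 m).
It fails at once if the screwdriver is shifted by more than 30 mm (distance of screwdriver from where it was at the start of the episode above 0.03 m).
It fails at once if the loose module is tipped by more than 0.5 rad (angle between module's own z axis and vertical above 0.5 rad).
It also fails if it takes over 45 s, if anything falls off the work surface, if the arm or the gripper's body presses on something with over 40 N, if the wrist force passes 120 N, or if a joint passes its speed limit or range.

ROBOT

A 6-joint arm with a two-finger parallel gripper is mounted at the origin on the work surface. World frame = base frame: x ahead of the robot, y to its left, z up, the work surface at z = 0. Lengths are in m, angles in rad, forces in N, time in s.
With the tool pointing down it reaches from about 0.35 to 0.775 m from the base axis. Payload 5.5 kg.
Tool frame: the origin (TCP) lies at the very end of the fingers, on their centre line; the grasp point (between the pads) lies 19 mm behind it; z points along the fingers, y is the direction in which the jaws open and shut (so a half turn about z gives the same grasp; the last joint's range is limited). The gripper opens to 85 mm and grips with 20 to 120 N. Pads are 22 mm wide; open, the fingers measure 114 mm over their backs; the gripper's body (76 mm by 85 mm) begins 54 mm behind the grasp point. The pads swing forward as they close: fully open they stand 13 mm farther back than shut.
Start: joints at [-1.417, 0.313, 0.046, 1.304, 0, 1.431], TCP at [0.167, -0.55, 0.231] pointing down, gripper open.
Joint ranges: [-2.76, 2.76], [-0.86, 1.69], [-1.03, 1.26], [-2.2, 2.34], [-1.47, 1.5], [-3.14, 3.14]. Speed limits (rad/s): [2.57, 2.57, 3.14, 3.14, 3.14, 3.14].

INTERFACE

Orientations are given as a unit quaternion [w, x, y, z].
In Python, from workcell import get_state, vision, workorder, silhouettes, tip_of gives the robot as it stands.
- The arm moves only by the shell command python3 -m inch 'ROWS' [FORCE]. ROWS is JSON, a list of rows, each a list of 7 numbers: the shift along the tool's x, y, z in cm, then the turn, a rotation vector about the tool's x, y, z in degrees, then the finger opening in cm, from 0 to 8.54. In form: [[dx, dy, dz, rx, ry, rz, hand], ...]. A call has 1 to 5 rows; each row shifts and turns the commanded pose from where the row before left it, along the tool's axes as they then stand; what a row does not reach is not made up. A row lasts 1/10 s, in which the tool goes at most 50 mm and 8.59 degrees, less where a joint would pass 70% of its speed; a pose out of reach is approached as far as the arm can. A call with a gripper value outside its range is refused whole. The fingers move at their own pace and stop on an object; FORCE is the grip in N (left out, the last holds). Time passes only in rows, so rows that do not move let the fingers close. It gives the time, the measured TCP pose, the force and the opening at its end, in the units of the state.
- get_state(): the state, without advancing time (a new reading comes with each control period).
- vision.read_camera(name): name is "side" or "top" or "wrist"; returns a dict with "pixels" (480x640x3 uint8, red, green, blue), "depth" (480x640 float32, m along the optical axis (not along the pixel's ray), 0 where there is no reading), "mtx" (3x3 intrinsics, pixels), "T" (4x4, takes a point from camera to world coordinates); the wrist camera has in their place "tool_from_camera" (4x4, takes a point from camera to tool coordinates, whose origin is the TCP and whose axes are the flange's). Camera axes: x right, y up, looking along -z (the intrinsics and any distortion apply to the point x, -y, -z); pixel columns grow to the right and rows downward; lengths in m; the calibration is good to about 2 mm. A picture is of the moment at which its call begins: read the wrist's pose just before it.
- workorder.hand_in(): hands the job in, once; it reports no verdict.
Trained networks look in a picture, given as the dict that the camera call returned (one of the last four; its "shot" number tells which), for a name from the list of things; names that differ only in an ending like _2 or _b are one class to them, and where a whole thing is asked for, a point or a joint stands for the part that bears it (a point fixed in the world has none). Each returns a list of dicts, best first, with "confidence" (0 to 1); they miss things now and then, are a little off and sometimes report something else, mostly with a low value. They report only what shows in the picture. A call takes as long as a camera call.
- silhouettes(picture, label): "mask" (480x640 bool, what is visible of it) and "location" ([column, row] in pixels, amid what is visible of it).
- tip_of(picture, label): "location" ([column, row] in pixels: a listed point, or the origin of a listed thing).
The state is a dict: "clock": time; "joint_pos": joint angles; "qvel": joint speeds; "tau": joint torques, N m; "tcp_pos": TCP position; "orientation": TCP orientation; "wrist_force": force on the tool from outside, world axes, zero at the start; "ft_torque": the same for the moment, N m; "finger_gap": finger opening in m.
Only numpy, scipy, OpenCV 4.12 (cv2) and the standard library are available. Lean on these libraries where they do the work, as an engineer would, in place of code of your own. Each camera call takes 0.05 s, during which the arm holds its last target.

## Working session

There is one attempt and no reset: what is moved stays moved. The work goes in short steps, Python scripts to look and compute and a shell command to move; the robot and the scene stay as the last step left them, time stands still between calls to the robot, and variables do not carry over. Pictures are saved under pics/ and viewed, and the job is handed in when it is done.

```bash
ls; mkdir -p pics; cat > h.py <<'E'
import numpy as np, cv2
from workcell import get_state, vision, workorder, silhouettes, tip_of
from scipy.spatial.transform import Rotation as R
def save(p,n): cv2.imwrite('pics/'+n+'.png',p['pixels'][:,:,::-1])
def toolT():
    s=get_state(); q=s['orientation']; T=np.eye(4); T[:3,:3]=R.from_quat([q[1],q[2],q[3],q[0]]).as_matrix(); T[:3,3]=s['tcp_pos']; return T
def camT(p,TT=None): return np.array(p['T']) if 'T' in p else TT@np.array(p['tool_from_camera'])
def ray(p,uv,T):
    K=np.array(p['mtx']); d=np.array([(uv[0]-K[0,2])/K[0,0],-(uv[1]-K[1,2])/K[1,1],-1.]); return T[:3,3],T[:3,:3]@d
def atz(p,uv,z,T):
    o,d=ray(p,uv,T); return o+d*(z-o[2])/d[2]
def atdepth(p,uv,T):
    u,v=map(int,np.round(uv)); w=p['depth'][max(v-1,0):v+2,max(u-1,0):u+2]; w=w[w>0]
    if not len(w): return None
    o,d=ray(p,uv,T); return o+d*np.median(w)
def proj(p,X,T):
    K=np.array(p['mtx']); c=np.linalg.inv(T)@np.append(X,1); return K[0,0]*c[0]/-c[2]+K[0,2], -K[1,1]*c[1]/-c[2]+K[1,2]
E
python3 - <<'E'
from h import *
np.set_printoptions(precision=4,suppress=True)
s=get_state(); print(s)
for c in ['top','side']:
    p=vision.read_camera(c); save(p,c+'0'); T=camT(p); print(c,T,p['mtx'],[k for k in p])
    for l,z in [('cabinet',0),('tray_panel',.06),('tray_handle',.046),('fixed_module',.017),('module',.017),('spacer',.017),('cell_bin',0),('multimeter',0),('jar',0),('screwdriver',0)]:
        for r in tip_of(p,l)[:2]: print(l,round(r['confidence'],2),np.array(r['location']),atz(p,r['location'],z,T))
E
```

```text
pics
{'clock': 0.0, 'joint_pos': array([-1.4166,  0.314 ,  0.045 ,  1.3036,  0.    ,  1.4312]), 'qvel': array([ 0.0002, -0.0006, -0.001 , -0.0008,  0.0013, -0.0018]), 'tau': array([ -0.0007, -48.0625,  29.8535,   0.0193,  -0.0001,  -0.    ]), 'tcp_pos': array([ 0.1664, -0.5498,  0.2304]), 'orientation': array([-0.0009,  0.9892,  0.1464, -0.    ]), 'wrist_force': array([0.7187, 0.2621, 1.0723]), 'ft_torque': array([ 0.023 ,  0.0251, -0.0071]), 'finger_gap': 0.0852949928777505}
top [[ 0.0176  0.9931 -0.1162  0.4249]
 [-0.9998  0.0172 -0.0051  0.0035]
 [-0.0031  0.1162  0.9932  1.3155]
 [ 0.      0.      0.      1.    ]] [[473.3274   0.     309.5783]
 [  0.     473.3274 239.0043]
 [  0.       0.       1.    ]] ['pixels', 'depth', 'mtx', 'T', 'shot']
cabinet 0.7 [277.6 203.2] [0.679  0.1023 0.    ]
tray_panel 0.57 [277.4 203.1] [0.6677 0.0984 0.06  ]
fixed_module 0.86 [253.  181.1] [0.7374 0.1716 0.017 ]
module 0.57 [277.3 203.6] [0.6746 0.1019 0.017 ]
cell_bin 0.58 [160.2 229.3] [0.5989 0.4301 0.    ]
multimeter 0.74 [469.4 300.8] [ 0.4151 -0.4328  0.    ]
jar 0.88 [474.6 233. ] [ 0.603
[... 332 characters left out ...]
 [  0.       0.       1.    ]] ['pixels', 'depth', 'mtx', 'T', 'shot']
cabinet 0.62 [259.5 240.5] [0.684  0.1129 0.    ]
tray_panel 0.86 [261.  227.4] [0.6713 0.1096 0.06  ]
tray_handle 0.67 [273.3 241.3] [0.6275 0.111  0.046 ]
tray_handle 0.55 [423.4 146.8] [ 0.5712 -0.406   0.046 ]
fixed_module 0.84 [219.5 244. ] [0.7356 0.1953 0.017 ]
module 0.52 [253.  219.3] [0.7366 0.0867 0.017 ]
module 0.4 [240.6 415.9] [0.379  0.4216 0.017 ]
cell_bin 0.67 [173.5 350.3] [0.5931 0.433  0.    ]
cell_bin 0.57 [219.4 241.8] [ 0.7538  0.1854 -0.    ]
multimeter 0.66 [471.1 179. ] [ 0.4214 -0.4361 -0.    ]
jar 0.96 [419.2 144.6] [ 0.6126 -0.4529  0.    ]
screwdriver 0.78 [235.1 414.9] [0.3941 0.4264 0.    ]
```

View pics/top0.png

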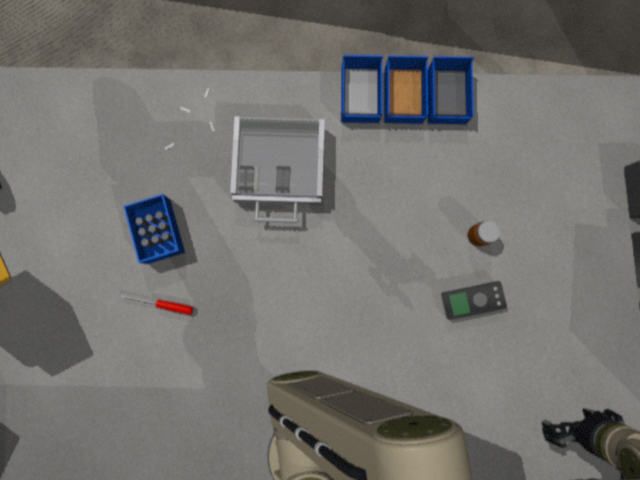

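View pics/side0.png

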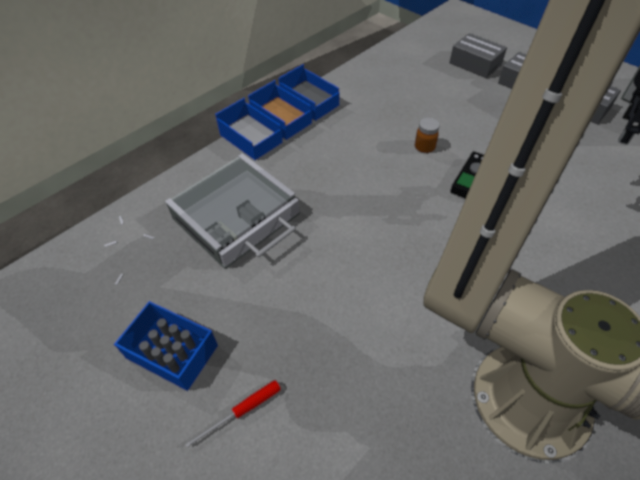

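```bash
python3 - <<'E'
from h import *
np.set_printoptions(precision=4,suppress=True)
out=[]
for c,b in [('top',(220,100,340,235)),('side',(155,145,315,275))]:
    p=vision.read_camera(c);T=camT(p)
    im=p['pixels'][b[1]:b[3],b[0]:b[2],::-1]; s=5 if c=='top' else 4
    im=cv2.resize(im,None,fx=s,fy=s,interpolation=cv2.INTER_CUBIC)
    cv2.imwrite(f'pics/{c}crop.png',im[:600,:800]); print(im.shape)
    if c=='top':
        for uv,z in [((256.5,220),.046),((296,221.5),.046),((232,199),.06),((323,205),.06)]: print(atz(p,uv,z,T))
E
```

```text
(675, 600, 3)
[0.6228 0.155  0.046 ]
[0.6205 0.0477 0.046 ]
[0.6768 0.2212 0.06  ]
[ 0.6646 -0.0246  0.06  ]
(520, 640, 3)
```

```bash
python3 -c "
import cv2
im=cv2.imread('pics/top0.png')[185:235,225:335];cv2.imwrite('pics/topz.png',cv2.resize(im,None,fx=7,fy=7,interpolation=2))"
```

```text
(no output)
```

View pics/topz.png

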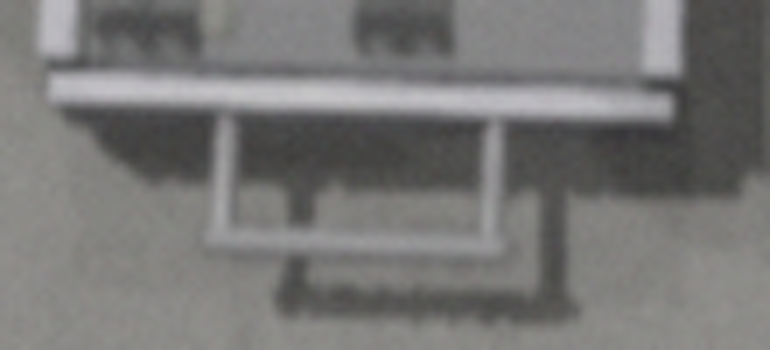

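View pics/sidecrop.png

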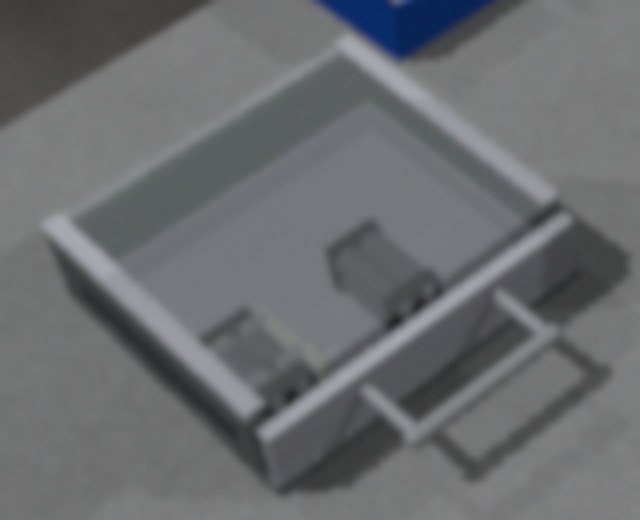

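```bash
python3 - <<'E'
from h import *
np.set_printoptions(precision=4,suppress=True)
p=vision.read_camera('top');T=camT(p)
for a,b,z in [((254.3,219),(297.1,220.4),.046),((232,199.6),(321.1,202.4),.06)]:
    A,B=atz(p,a,z,T),atz(p,b,z,T); d=A-B; print(A,B,(A+B)/2,np.linalg.norm(d),np.degrees(np.arctan2(-d[0],d[1])))
TT=toolT(); print(TT)
E
```

```text
[0.6255 0.161  0.046 ] [0.6236 0.0447 0.046 ] [0.6245 0.1029 0.046 ] 0.11628445753750408 -0.9114754337571906
[0.6752 0.2211 0.06  ] [ 0.6716 -0.0194  0.06  ] [0.6734 0.1009 0.06  ] 0.24051193352640812 -0.8528078825087889
[[ 0.9572  0.2896  0.      0.1665]
 [ 0.2896 -0.9572 -0.0001 -0.5504]
 [-0.      0.0001 -1.      0.2313]
 [ 0.      0.      0.      1.    ]]
```

```bash
for i in 1 2 3; do python3 -m inch '[[3.9,-3.07,0,0,0,0,4],[3.9,-3.07,0,0,0,0,4],[3.9,-3.07,0,0,0,0,4],[3.9,-3.07,0,0,0,0,4],[3.9,-3.07,0,0,0,0,4]]'; done; python3 -c "
from h import *
print(toolT(),get_state()['joint_pos'])"
```

```text
clock: 1.75
tcp_pos: [0.3094, -0.3454, 0.2315]
orientation: [0.0, 0.989, 0.146, 0.0]
wrist_force: [0.9, -0.6, -0.4]
finger_gap: 0.0396
clock: 2.25
tcp_pos: [0.4519, -0.1418, 0.2317]
orientation: [0.0, 0.989, 0.146, 0.0]
wrist_force: [1.4, -1.2, 0.6]
finger_gap: 0.0398
clock: 2.75
tcp_pos: [0.594, 0.0618, 0.2314]
orientation: [0.0, 0.989, 0.147, 0.0]
wrist_force: [0.6, -1.7, 0.4]
finger_gap: 0.0402
[[ 9.57071833e-01  2.89850129e-01  6.40272802e-04  5.94041093e-01]
 [ 2.89850360e-01 -9.57071929e-01 -3.02003156e-04  6.17674433e-02]
 [ 5.25251472e-04  4.74622016e-04 -9.99999749e-01  2.31442175e-01]
 [ 0.00000000e+00  0.00000000e+00  0.00000000e+00  1.00000000e+00]] [-3.06032344e-02  3.56601368e-01  1.07824074e-01  1.32136982e+00
 -2.82270388e-04  2.81691893e+00]
```

```bash
python3 -m inch '[[3.9,-3.07,0,0,0,-8,4],[0,0,0,0,0,-8,4],[0,0,0,0,0,-8,4],[0,0,0,0,0,-8,4],[0,0,0,0,0,-8,4]]';python3 -m inch '[[0,0,0,0,0,-8,4],[0,0,0,0,0,-8,4],[0,0,0,0,0,-8,4],[0,0,0,0,0,-8.3,4],[0,0,0,0,0,0,4]]'; python3 - <<'E'
from h import *
np.set_printoptions(precision=4,suppress=True)
TT=toolT(); p=vision.read_camera('wrist'); save(p,'w1'); print(TT,p['tool_from_camera'])
T=camT(p,TT)
for l,z in [('tray_handle',.046),('tray_panel',.06)]:
    for r in tip_of(p,l)[:2]: print(l,r['confidence'],r['location'],atz(p,r['location'],z,T))
p=vision.read_camera('side');T=camT(p)
for l,z in [('tray_handle',.046),('tray_panel',.06)]:
    for r in tip_of(p,l)[:2]: print(l,r['confidence'],r['location'],atz(p,r['location'],z,T))
E
```

```text
clock: 3.25
tcp_pos: [0.6216, 0.1008, 0.231]
orientation: [-0.0, 0.878, 0.479, -0.0]
wrist_force: [-0.6, 1.5, 0.2]
finger_gap: 0.0399
clock: 3.75
tcp_pos: [0.6215, 0.1005, 0.2312]
orientation: [0.0, 0.712, 0.702, -0.0]
wrist_force: [-0.6, -0.2, -1.0]
finger_gap: 0.0401
[[ 0.0147  0.9999 -0.      0.6215]
 [ 0.9999 -0.0147 -0.0001  0.1005]
 [-0.0001 -0.     -1.      0.2312]
 [ 0.      0.      0.      1.    ]] [[ 0.001   0.9509  0.3095  0.0789]
 [ 1.     -0.0012  0.0002  0.0004]
 [ 0.0006  0.3095 -0.9509 -0.1433]
 [ 0.      0.      0.      1.    ]]
tray_panel 0.74 [374.0, 213.7] [0.676  0.1017 0.06  ]
tray_handle 0.61 [275.8, 241.8] [0.6221 0.1079 0.046 ]
tray_panel 0.61 [260.5, 225.3] [0.6772 0.1061 0.06  ]
tray_panel 0.4 [275.3, 242.4] [0.6128 0.1162 0.06  ]
```

View pics/w1.png

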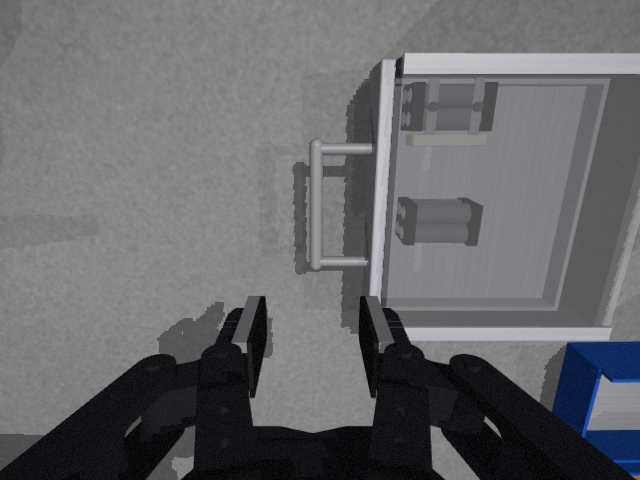

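```bash
python3 - <<'E'
from h import *
np.set_printoptions(precision=4,suppress=True)
TT=toolT(); p=vision.read_camera('wrist'); 
T=camT(p,TT)
for uv,z in [((316,140),.046),((317,268),.046),((390,60),.06),((366,326),.06),((377,60),.06)]: print(atz(p,uv,z,T),atdepth(p,uv,T))
E
```

```text
[0.6259 0.1643 0.046 ] [0.6258 0.1645 0.0506]
[0.6253 0.0453 0.046 ] [0.6253 0.0477 0.052 ]
[0.6839 0.2239 0.06  ] [0.6839 0.2239 0.0601]
[ 0.6722 -0.0105  0.06  ] [0.642  0.1066 0.2541]
[0.6738 0.2241 0.06  ] [0.6833 0.2325 0.0007]
```

```bash
python3 -m inch '[[0.35,0.4,4,0,0,0,4],[0,0,4.5,0,0,0,4],[0,0,4.5,0,0,0,4],[0,0,4.5,0,0,0,4],[0,0,2.8,0,0,0,4]]';python3 -m inch '[[0,0,0,0,0,0,4],[0,0,0,0,0,0,1],[0,0,0,0,0,0,0],[0,0,0,0,0,0,0],[0,0,0,0,0,0,0]]' 40;python3 -m inch '[[0,0,0,0,0,0,0],[0,0,0,0,0,0,0]]' 40
```

```text
clock: 4.6
tcp_pos: [0.6234, 0.1038, 0.0246]
orientation: [-0.001, 0.713, 0.701, -0.002]
wrist_force: [-0.5, -0.5, -0.0]
finger_gap: 0.0397
clock: 5.1
tcp_pos: [0.6269, 0.104, 0.0305]
orientation: [0.001, 0.712, 0.702, 0.001]
wrist_force: [-0.7, -0.5, 5.4]
finger_gap: 0.0107
clock: 5.3
tcp_pos: [0.627, 0.1039, 0.0305]
orientation: [0.001, 0.712, 0.702, 0.001]
wrist_force: [-1.5, 0.4, 6.5]
finger_gap: 0.0101
```

```bash
python3 -m inch '[[0,-0.8,0,0,0,0,0],[0,-1.5,0,0,0,0,0],[0,-2,0,0,0,0,0],[0,-2,0,0,0,0,0],[0,-2,0,0,0,0,0]]';python3 -m inch '[[0,-2,0,0,0,0,0],[0,-1,0,0,0,0,0],[0,-0.7,0,0,0,0,0],[0,-0.4,0,0,0,0,0],[0,0,0,0,0,0,0]]'
```

```text
clock: 5.8
tcp_pos: [0.5451, 0.1052, 0.0305]
orientation: [0.002, 0.712, 0.702, 0.003]
wrist_force: [3.0, 0.1, 6.5]
finger_gap: 0.0104
clock: 6.3
tcp_pos: [0.503, 0.1059, 0.0304]
orientation: [0.002, 0.712, 0.702, 0.002]
wrist_force: [-0.8, 0.3, 10.4]
finger_gap: 0.0106
```

```bash
python3 -m inch '[[0,-0.3,0,0,0,0,0],[0,-0.3,0,0,0,0,0],[0,0,0,0,0,0,0]]'
```

```text
clock: 6.6
tcp_pos: [0.4978, 0.106, 0.0304]
orientation: [0.002, 0.712, 0.702, 0.002]
wrist_force: [0.6, 0.6, 8.7]
finger_gap: 0.0105
```

```bash
python3 -m inch '[[0,-0.3,0,0,0,0,0],[0,0,0,0,0,0,0]]';python3 -m inch '[[0,-0.2,0,0,0,0,0],[0,0,0,0,0,0,0]]'
```

```text
clock: 6.8
tcp_pos: [0.4979, 0.106, 0.0305]
orientation: [0.004, 0.713, 0.702, 0.004]
wrist_force: [9.1, -0.3, 0.5]
finger_gap: 0.0103
clock: 7.0
tcp_pos: [0.4979, 0.106, 0.0305]
orientation: [0.005, 0.713, 0.702, 0.005]
wrist_force: [13.8, -0.6, -5.7]
finger_gap: 0.0104
```

```bash
python3 -m inch '[[0,0.5,0,0,0,0,0],[0,0,0,0,0,0,4],[0,0,0,0,0,0,4]]';python3 -m inch '[[0,0,-4,0,0,0,4.5],[0,0,-4.5,0,0,0,4.5],[-0.5,0.5,-4.5,0,0,0,4.5],[-1,1,-4.5,0,0,0,4.5],[-1,1,-2.5,0,0,0,4.5]]';python3 -m inch '[[0,0,0,0,0,0,4.5],[0,0,0,0,0,0,4.5]]'; cat > look.py <<'E'
import sys
from h import *
np.set_printoptions(precision=4,suppress=True)
n=sys.argv[1]
TT=toolT(); print(TT)
for c in sys.argv[2:]:
    p=vision.read_camera(c); save(p,c+n); T=camT(p,TT)
    for l,z in [('tray_handle',.046),('tray_panel',.06),('fixed_module',.017),('module',.017),('spacer',.017)]:
        for r in tip_of(p,l)[:2]: print(c,l,round(r['confidence'],2),r['location'],atz(p,r['location'],z,T))
E
python3 look.py 2 wrist top side
```

```text
clock: 7.3
tcp_pos: [0.4951, 0.1058, 0.0284]
orientation: [-0.0, 0.712, 0.702, -0.0]
wrist_force: [1.2, -0.2, -0.4]
finger_gap: 0.0385
clock: 7.8
tcp_pos: [0.5208, 0.0805, 0.2321]
orientation: [0.001, 0.712, 0.702, 0.001]
wrist_force: [0.1, -0.3, 0.9]
finger_gap: 0.0455
clock: 8.0
tcp_pos: [0.5198, 0.0804, 0.228]
orientation: [-0.0, 0.713, 0.702, -0.0]
wrist_force: [-0.6, 0.4, 0.1]
finger_gap: 0.0449
[[ 0.0156  0.9999 -0.0003  0.5198]
 [ 0.9999 -0.0156  0.      0.0804]
 [ 0.     -0.0003 -1.      0.228 ]
 [ 0.      0.      0.      1.    ]]
wrist tray_handle 0.6 [288.2, 181.4] [0.4991 0.1094 0.046 ]
wrist tray_panel 0.85 [347.0, 188.0] [0.5499 0.1052 0.06  ]
wrist fixed_module 0.66 [415.7, 83.9] [0.6135 0.19   0.017 ]
wrist module 0.94 [409.9, 192.2] [0.6149 0.0928 0.017 ]
wrist spacer 0.69 [414.3, 111.8] [0.614  0.1665 0.017 ]
side tray_handle 0.9 [314.4, 272.5] [0.494  0.1061 0.046 ]
side tray_panel 0.76 [298.0, 257.0] [0.5441 0.1084 0.06  ]
side fixed_module 0.9 [252.1, 274.1] [0.61  0.197 0.017]
side module 0.81 [286.3, 247.6] [0.6087 0.0891 0.017 ]
side spacer 0.39 [260.0, 267.5] [0.6108 0.172  0.017 ]
```

View pics/wrist2.png

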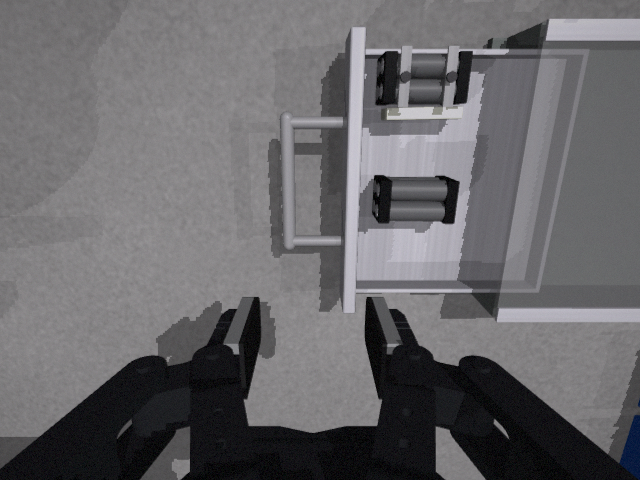

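```bash
cat > meas.py <<'E'
from h import *
import sys
np.set_printoptions(precision=4,suppress=True)
def meas(c='wrist'):
    TT=toolT(); p=vision.read_camera(c); T=camT(p,TT); K=np.array(p['mtx'])
    for l,lo,hi in [('fixed_module',.04,.064),('module',.04,.06),('spacer',.038,.05)]:
        r=silhouettes(p,l)
        if not r: print(l,'none'); continue
        m=r[0]['mask']; v,u=np.nonzero(m&(p['depth']>0)); d=p['depth'][v,u]
        X=np.stack([(u-K[0,2])/K[0,0]*d,-(v-K[1,2])/K[1,1]*d,-d,np.ones_like(d)]); W=(T@X)[:3].T
        W=W[(W[:,2]>lo)&(W[:,2]<hi)]
        if len(W)<20: print(l,'few',len(W)); continue
        rc=cv2.minAreaRect((W[:,:2]*1000).astype(np.float32)); print(l,round(r[0]['confidence'],2),len(W),'med z',np.median(W[:,2]),rc)
meas(sys.argv[1])
E
python3 meas.py wrist
```

```text
fixed_module 0.96 12337 med z 0.05572215108050266 ((591.6781005859375, 104.86751556396484), (241.33119201660156, 199.2726287841797), 88.25981140136719)
module 0.61 3406 med z 0.05456003792792208 ((612.0413818359375, 90.86454010009766), (38.22197341918945, 69.31645202636719), 88.66838073730469)
spacer 0.75 953 med z 0.045603293516807974 ((614.9011840820312, 164.89515686035156), (64.00398254394531, 10.006243705749512), 0.16441217064857483)
```

```bash
python3 -m inch '[[-2,4,0,0,0,0,4.5],[-1.9,4,2,0,0,0,4.5],[0,1.3,4,0,0,0,4.5],[0,0,4.5,0,0,0,4.5],[0,0,4,0,0,0,4.5]]';python3 -m inch '[[0,0,3,0,0,0,4.5],[0,0,2,0,0,0,4.5],[0,0,1,0,0,0,4.5],[0,0,0,0,0,0,4.5]]'; python3 -c "
from h import *
p=vision.read_camera('side');save(p,'side3')
im=p['pixels'][180:330,200:400,::-1];cv2.imwrite('pics/side3c.png',cv2.resize(im,None,fx=4,fy=4,interpolation=2))"
```

```text
clock: 9.6
tcp_pos: [0.6128, 0.0397, 0.0811]
orientation: [-0.0, 0.713, 0.702, -0.0]
wrist_force: [0.0, -0.1, -1.2]
finger_gap: 0.0453
clock: 10.0
tcp_pos: [0.6115, 0.0401, 0.0219]
orientation: [-0.001, 0.712, 0.702, -0.001]
wrist_force: [-0.2, -0.9, -0.3]
finger_gap: 0.045
```

View pics/side3c.png

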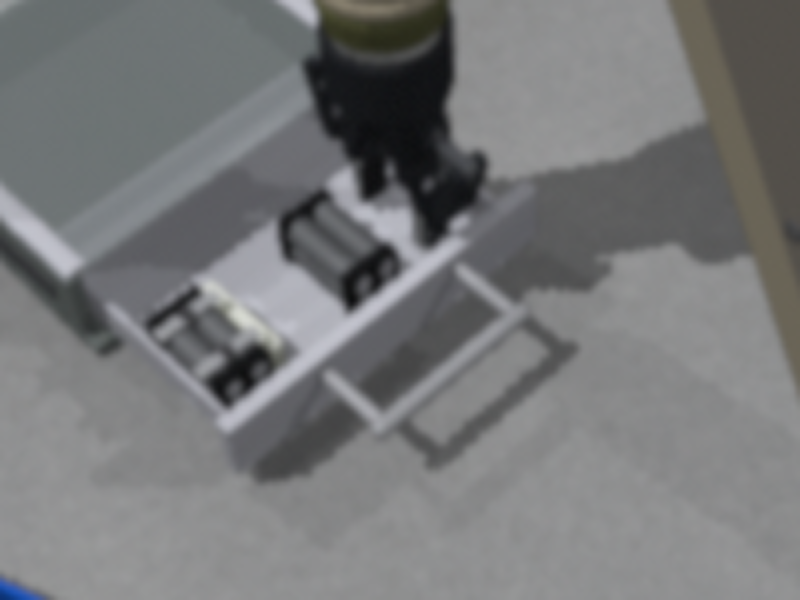

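```bash
python3 -m inch '[[1.5,0,0,0,0,0,4.5],[0.7,0,0,0,0,0,4.5],[0.7,0,0,0,0,0,4.5],[0.7,0,0,0,0,0,4.5],[0.7,0,0,0,0,0,4.5]]';python3 -m inch '[[0.7,0,0,0,0,0,4.5],[0.7,0,0,0,0,0,4.5],[0.4,0,0,0,0,0,4.5],[0,0,0,0,0,0,4.5]]'; python3 meas.py wrist; python3 -c "
from h import *
p=vision.read_camera('wrist');save(p,'w4')"
```

```text
clock: 10.55
tcp_pos: [0.6137, 0.0835, 0.024]
orientation: [0.001, 0.712, 0.702, 0.0]
wrist_force: [0.2, -2.3, 1.0]
finger_gap: 0.0449
clock: 10.95
tcp_pos: [0.6133, 0.1021, 0.023]
orientation: [-0.001, 0.712, 0.702, 0.0]
wrist_force: [-0.1, -0.4, 0.7]
finger_gap: 0.0453
fixed_module 0.76 69469 med z 0.05552381118179123 ((597.657470703125, 129.9029998779297), (190.6427764892578, 192.8548583984375), 82.59257507324219)
module 0.72 21909 med z 0.054688533227112285 ((613.5540771484375, 129.9559326171875), (42.87887191772461, 71.57799530029297), 89.37897491455078)
spacer 0.73 5874 med z 0.04559700986418942 ((615.0731811523438, 165.1796112060547), (64.25792694091797, 10.23910140991211), 0.15743747353553772)
```

View pics/w4.png

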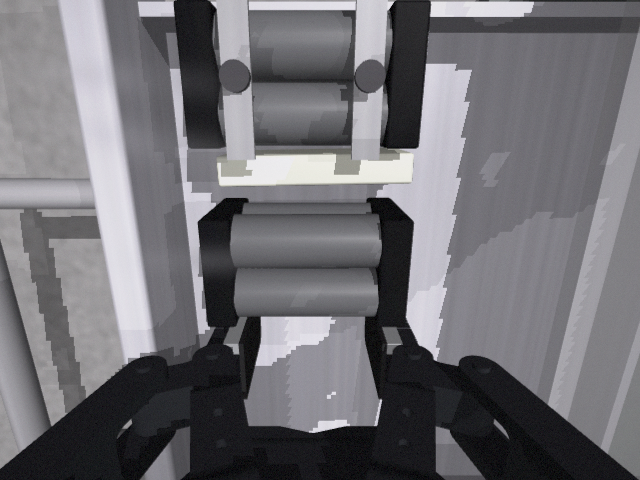

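```bash
python3 -m inch '[[0.4,0,0,0,0,0,4.5],[0.4,0,0,0,0,0,4.5],[0.2,0,0,0,0,0,4.5],[0,0,0,0,0,0,4.5]]';python3 meas.py wrist;  python3 -c "
from h import *
p=vision.read_camera('wrist');save(p,'w5')"
```

```text
clock: 11.6
tcp_pos: [0.6136, 0.1115, 0.0232]
orientation: [-0.0, 0.712, 0.702, 0.0]
wrist_force: [-0.4, 0.5, 0.0]
finger_gap: 0.0453
fixed_module 0.65 67473 med z 0.055594691280190664 ((598.4413452148438, 135.8953399658203), (186.02032470703125, 191.10208129882812), 80.92601776123047)
module 0.82 21782 med z 0.054707243267212866 ((612.313720703125, 139.42144775390625), (43.155216217041016, 69.22748565673828), 89.03236389160156)
spacer 0.95 5377 med z 0.04560916836116409 ((614.9832763671875, 165.50416564941406), (10.37336540222168, 64.3812255859375), 89.14580535888672)
```

View pics/w5.png

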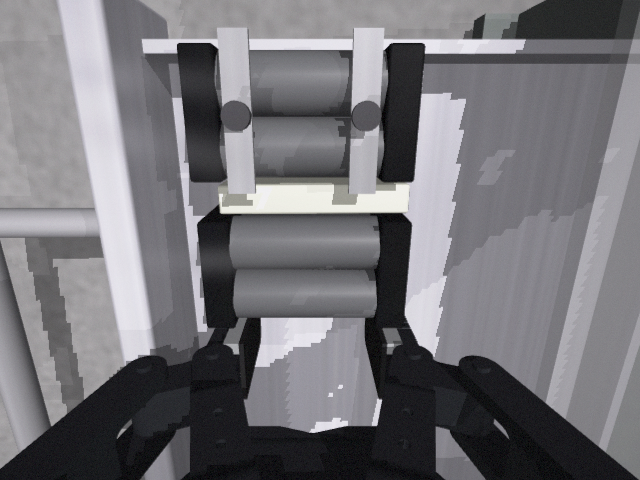

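Module, spacer and fixed module are almost closed up: the spacer runs from row 182 to 212, between holder edges at about 181 and 213, and is now square. I'll push gently until a force shows.

```bash
python3 -m inch '[[0.2,0,0,0,0,0,4.5],[0,0,0,0,0,0,4.5]]';python3 -m inch '[[0.15,0,0,0,0,0,4.5],[0,0,0,0,0,0,4.5]]'
```

```text
clock: 12.05
tcp_pos: [0.6138, 0.1129, 0.0233]
orientation: [0.0, 0.712, 0.702, -0.0]
wrist_force: [0.7, -0.7, 1.3]
finger_gap: 0.045
clock: 12.25
tcp_pos: [0.6138, 0.114, 0.0233]
orientation: [0.001, 0.713, 0.702, -0.0]
wrist_force: [-0.5, -4.3, 1.2]
finger_gap: 0.0451
```

```bash
python3 -m inch '[[0.15,0,0,0,0,0,4.5],[0,0,0,0,0,0,4.5]]';python3 -m inch '[[0.15,0,0,0,0,0,4.5],[0,0,0,0,0,0,4.5]]'
```

```text
clock: 12.45
tcp_pos: [0.6139, 0.114, 0.0234]
orientation: [0.001, 0.713, 0.701, -0.001]
wrist_force: [-1.0, -9.7, 2.2]
finger_gap: 0.045
clock: 12.65
tcp_pos: [0.6138, 0.114, 0.0235]
orientation: [0.002, 0.713, 0.701, -0.002]
wrist_force: [-2.0, -14.3, 2.7]
finger_gap: 0.0452
```

```bash
python3 -m inch '[[-0.4,0,0,0,0,0,4.5],[-0.6,0,0,0,0,0,4.5],[-1.5,0,0,0,0,0,4.5],[-1,0,0,0,0,0,4.5],[0,0,-2,0,0,0,4.5]]';python3 -m inch '[[0,0,-4.5,0,0,0,4.5],[0,0,-4.5,0,0,0,4.5],[-1,0,-4.5,0,0,0,4.5],[-2,0,-2,0,0,0,4.5],[0,0,0,0,0,0,4.5]]'; python3 -m inch '[[0,0,0,0,0,0,4.5]]'; python3 look.py 6 wrist side; python3 meas.py wrist
```

```text
clock: 13.15
tcp_pos: [0.6109, 0.0807, 0.0407]
orientation: [-0.002, 0.713, 0.701, -0.002]
wrist_force: [-0.2, 0.2, -0.5]
finger_gap: 0.0448
clock: 13.65
tcp_pos: [0.6152, 0.0503, 0.2028]
orientation: [0.003, 0.713, 0.701, 0.003]
wrist_force: [-0.1, -0.2, -1.0]
finger_gap: 0.0446
clock: 13.75
tcp_pos: [0.6128, 0.052, 0.1982]
orientation: [0.0, 0.713, 0.701, 0.0]
wrist_force: [-1.0, 0.7, -0.4]
finger_gap: 0.0447
[[ 0.0165  0.9999  0.0006  0.6128]
 [ 0.9999 -0.0165  0.0004  0.052 ]
 [ 0.0004  0.0005 -1.      0.1982]
 [ 0.      0.      0.      1.    ]]
wrist tray_handle 0.66 [167.0, 154.0] [0.4999 0.1086 0.046 ]
wrist tray_panel 0.9 [225.4, 159.2] [0.5487 0.1051 0.06  ]
wrist fixed_module 0.57 [308.6, 41.1] [0.6124 0.1915 0.017 ]
wrist fixed_module 0.22 [311.5, 104.3] [0.6139 0.1447 0.017 ]
wrist module 0.98 [311.3, 105.4] [0.6137 0.1438 0.017 ]
wrist spacer 0.69 [313.7, 72.8] [0.6161 0.1685 0.017 ]
side tray_handle 0.79 [313.3, 272.9] [0.495  0.1086 0.046 ]
side tray_panel 0.94 [296.8, 256.0] [0.5481 0.1084 0.06  ]
side fixed_module 0.68 [252.0, 273.5] [0.6115 0.1961 0.017 ]
side module 0.82 [269.0, 259.9] [0.6118 0.1427 0.017 ]
side spacer 0.53 [257.6, 269.0] [0.6116 0.1787 0.017 ]
fixed_module 0.97 16310 med z 0.05523899538708135 ((593.8515625, 99.93667602539062), (227.1902618408203, 202.38906860351562), 89.16900634765625)
module 0.78 4953 med z 0.05462023191520493 ((611.8607177734375, 143.29624938964844), (37.88513946533203, 69.28179168701172), 89.12136840820312)
spacer 0.69 1178 med z 0.045592103339049755 ((614.9824829101562, 167.19277954101562), (9.880454063415527, 63.6771354675293), 89.1470718383789)
```

View pics/wrist6.png

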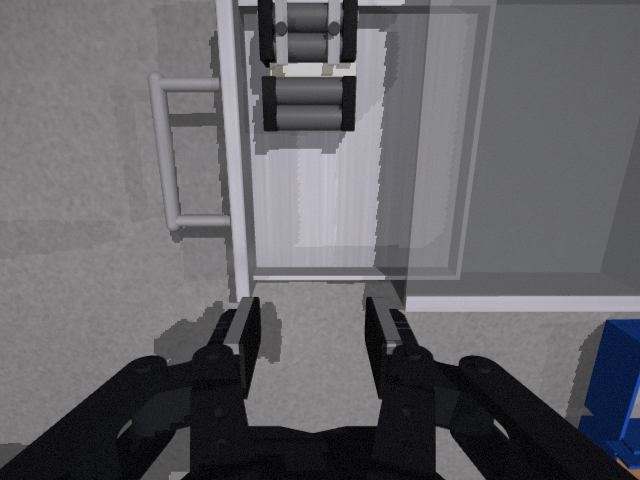

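View pics/side6.png

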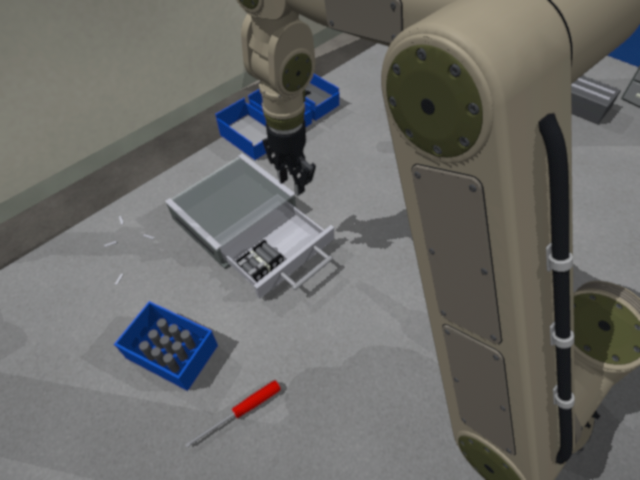

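```bash
python3 -c "
from h import *
print(workorder.hand_in())"
```

```text
the job is handed in; nothing more can be done
None
```

I pulled the tray out to its stop, slid the loose module across until the spacer was closed up against the fixed module, then handed in at about 14 s of the 45 s. `hand_in` gives no verdict, so what follows is from my own last measurements.

- **Tray:** the handle travelled about 129 mm. It then stayed put while I kept pulling, with the force rising to about 14 N. The pictures taken after the module push show the panel in the same place, so it did not slide back.
- **Module:** its centre is about 48 mm to the -y side of the fixed module's (target 48).
- **Spacer:** its centre is about 24 mm from the fixed module's (allowed 21–29).
- **Square and standing:** the module and spacer are turned the same to within 0.1°, about -0.9°, which matches the panel edge I measured at the start. Lengthwise both are within about 4 mm of the fixed module. Their top surfaces are at the heights expected for standing upright on the tray floor.
- **Push force:** the last push stopped dead at about 14 N, with no further movement.
- **Clearance:** the gripper was backed off and raised, touching nothing. The bin and screwdriver look undisturbed in the last side picture. I did not check the multimeter or jar again; the arm passed well above the bench on that side.

**Disagreements:**
- The side camera's network put the fixed module about 5 mm and the spacer about 10 mm further to +y than the wrist camera did. I relied on the wrist camera's depth for the module and spacer, which agreed with the force stop.
- The depth fit of the fixed module was unusable, because its mask took in the whole tray. Its position comes from the wrist network's point estimate.

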